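Slide a sample tin through the sprung flap of the outgoing tray

ROBOT

A 7-joint arm with a two-finger parallel gripper is mounted at the origin on a cart in front of the work surface, level with it; the furniture and walls round the work are solid. World frame = base frame: x ahead of the robot, y to its left, z up, the work surface at z = 0. Lengths are in m, angles in degrees, forces in N, time in s.
With the tool pointing down it reaches from about 0.425 to 0.875 m from the base axis. Payload 4.7 kg.
Tool frame: the origin (TCP) lies midway between the tips of the shut fingers; the grasp point (between the pads) lies 19 mm behind it; z points along the fingers, y is the line along which they close (so a half turn about z gives the same grasp; the last joint's range is limited). The gripper opens to 87 mm and grips with 3 to 60 N. Pads are 19 mm wide; open, the fingers measure 117 mm over their backs; the gripper's body (75 mm by 190 mm) begins 51 mm behind the grasp point.
Start: joints at [-69.208, 18.392, -4.016, 83.108, 1.295, 78.541, -3.26], TCP at [0.222, 0.611, 0.223] pointing down, gripper open.
Joint ranges: [-163.93, 163.93], [-17.29, 119.83], [-79.2, 71.16], [3.27, 140.29], [-89.18, 269.18], [5.43, 117.66], [-154.24, 154.24]. Speed limits (degrees/s): [147.25, 147.25, 180, 180, 180, 180, 180].

INTERFACE

Orientations are given as [roll, pitch, yaw] about the fixed x, y, z axes, in that order (R = Rz(yaw) Ry(pitch) Rx(roll)).
In Python, from cell import env, viewer, boxes_of, masks_of gives the robot as it stands. The module is installed in compiled form; this text tells all that it offers.
- The arm moves only by the tool apply_moves, never from a script. Its argument "moves" is a list of rows, each a list of 7 numbers: the shift along the tool's x, y, z scaled (see below), then the turn, a rotation vector about the tool's x, y, z scaled (see below), then the opening, from 0 (shut) to 1 (fully open). A call has 1 to 20 rows; each row is the pose to reach, as a shift and turn from the pose commanded when the call began, along the tool's axes at that moment; what a row does not reach only later rows make up. The controller multiplies each number of a shift by 0.2 m and each number of a turn by 1.5 rad. A row lasts 1/10 s, in which the tool goes at most 50 mm and 8.59 degrees, less where a joint would pass 70% of its speed; a pose out of reach is approached as far as the arm can. A call with a number of a shift or a turn outside -1 to 1 is refused whole. A call with a gripper value outside its range is refused whole. The fingers move at their own pace and stop on an object; "grip_force" is the grip in N (left out, the last holds). Time passes only in rows, so rows that repeat a pose let the fingers close. It gives the time, the measured TCP pose, the force, the opening and the grip force at its end, in the units of the state.
- env.get_obs(): the state, without advancing time (a new reading comes with each control period).
- viewer.read_camera(name): name is "side" or "top" or "wrist"; returns the picture (480x640x3 uint8, red, green, blue); there is no depth.
- viewer.get_calibration(name): a dict with "fov_y" (degrees; the focal length in pixels is half the picture's height over the tangent of half this angle, whatever the lens; pixels are square), "cx", "cy" (the principal point, pixels), "position" and "orientation" of the camera in the world. Camera axes: x right, y up, looking along -z (the intrinsics and any distortion apply to the point x, -y, -z); pixel columns grow to the right and rows downward; lengths in m; the calibration is good to about 2 mm. The wrist camera is an equidistant fisheye: a pixel r from the principal point sees the ray r / f radians off the axis. A picture is of the moment at which its call begins: read the wrist's pose just before it. get_calibration takes no time and is no camera call; for the wrist camera it gives the pose at the moment of the call.
- env.sign_off(): hands the job in; it is judged then, once.
Trained networks look in the newest picture that a camera, given by its name, has taken for a name from the list of things; names that differ only in an ending like _2 or _b are one class to them, and where a whole thing is asked for, a point or a joint stands for the part that bears it (a point fixed in the world has none). Each returns a list of dicts, best first, with "conf" (0 to 1); they miss things now and then, are a little off and sometimes report something else, mostly with a low value. They report only what shows in the picture. A call takes as long as a camera call. They do not tell look-alikes from the thing itself.
- boxes_of(camera, target): "location" ([column, row] in pixels, amid what is visible of it).
- masks_of(camera, target): "pixels" (480x640 bool, what is visible of it) and "location" ([column, row] in pixels, amid what is visible of it).
The state is a dict: "time_s": time; "qpos": joint angles; "joint_velocities": joint speeds; "effort": joint torques, N m; "tool_pos": TCP position; "tool_rot": TCP orientation; "force": force on the tool from outside, world axes, zero at the start; "wrist_torque": the same for the moment, N m; "grip_width": finger opening in m; "grasp_force": force on a finger pad.
Only numpy, scipy, OpenCV 4.12 (cv2) and the standard library are available. Lean on these libraries where they do the work, as an engineer would, in place of code of your own. Each camera call takes 0.05 s, during which the arm holds its last target. There are 200 camera calls.

TASK

Send the small square tin through the self-closing flap into the outgoing tray: with the fingers apart, push the flap open with one finger before the tin gets to it, and push the tin through behind it with the other finger, until the tin lies flat far enough inside that the flap swings fully shut behind it. The tin must not open the flap itself, and it is only slid along, gently, never pinched, tipped or lifted. Leave the cups and the bottle where they are.

Things in the scene. Friction and masses are not known exactly. Their poses are not given: they have to be found in the camera images.
- tray: Grey sheet-metal tray fixed on the bench: a straight lane 410 mm long, 100 mm wide, open on top, with a level floor and no sill. Origin: middle of the doorway, on the upper face of its 3 mm floor plate. +x points along the lane from the entry inwards, +y to the left when looking that way, +z up. The flap closes the doorway (x = 0); 38 mm high door posts stand at x = -9 to -3 mm, beside the opening from y = -32 to +32 mm.
- entry (a point): Outer, open end of the entry lane, on the floor at tray x = -165 mm, y = 0. From here to the doorway the lane runs between two rails 16 mm high whose inner faces lie at y = -32 and +32 mm.
- bay (a point): Point on the floor inside the enclosed part, at tray x = 120 mm, y = 0; a good place for the tin's centre. The enclosed part runs from x = 0 to 242 mm (inner face of the end wall), between walls 37 mm high with inner faces at y = -37 and +53 mm.
- flap (a joint): Black flap, an upright plate 80 mm wide, 3.5 mm thick, 6 to 36 mm above the tray floor, on an upright hinge pin (40 mm high) at tray x = 0, y = +48 mm. Value in rad: 0 = shut across the doorway; it grows as the free edge swings inward (+x), the only way it opens; 1.6 = fully open along the left wall. A light spring (about 1 N at a finger) shuts it within about a second.
- flap_edge (a point): Middle of the flap's free edge, 21 mm above the tray floor and 82 mm from the hinge pin. It sweeps a quarter circle of 82 mm radius about the pin, so the flap can surely shut once the tin is wholly beyond tray x = 82 mm, that is with its centre beyond about 105 mm.
- tin_center (a point): Centre of the small square metal tin (40 x 40 mm, 32 mm high, 0.12 kg) standing flat in the entry lane, 16 mm above the tray floor. At the start it is 104 to 124 mm before the doorway, up to 6 mm off the lane's middle and turned up to 0.2 rad. Fingers 75 to 90 mm apart along the lane straddle it well, the leading one ahead of it; later the flap may brush the tin's side.
- tin: The same tin; origin at the centre of its underside, +z up.
- espresso_cup_0: White espresso cup, 64 mm across and high, upright near the far left end of the tray; origin at the centre of its base. Leave it alone.
- espresso_cup_1: Dark green espresso cup, 64 mm across and high, upright left of the tray; origin at the centre of its base. Leave it alone.
- wipe_bottle: White bottle with a blue cap, 50 mm across, 96 mm high, upright to the right of the entry lane; origin at the centre of its base. Leave it alone.
Mind the look-alikes: they are no part of the job. Of the things that look like the tin, the larger one is meant.

How it is judged:
By the outcome, as a careful person would: the job done as asked, in the order asked, and still so for the second after the job is handed in, with the robot touching nothing.
It also fails if it takes over 38 s, if anything falls off the work surface, if the arm or the gripper's body presses on something with over 40 N, if the wrist force passes 120 N, or if a joint passes its speed limit or range.

## Working session

There is one attempt and no reset: what is moved stays moved. The work goes in short steps, Python scripts to look and compute and a tool call to move; the robot and the scene stay as the last step left them, time stands still between calls to the robot, and variables do not carry over. Pictures are saved under pics/ and viewed, at most 10 in all, crops included, and the job is handed in when it is done.

Besides the shell and the picture viewer there is one more tool, called after "Request:" by a JSON object that holds its "api" and its "payload", one argument or row to a line. apply_moves: Moves the arm, as the interface text tells. Shifts and turns lie within -1 to 1; 1 stands for 0.2 m of shift or 1.5 rad of turn. Its arguments: {"type":"object","properties":{"moves":{"type":"array","items":{"type":"array","items":{"type":"number","minimum":-1,"maximum":1}}},"grip_force":{"type":"number"}},"required":["moves"]}

```bash
mkdir -p pics; cat > h.py <<'E'
import numpy as np, cv2
from scipy.spatial.transform import Rotation as R
from cell import env, viewer, boxes_of, masks_of
def rot(c):
    o=np.array(c["orientation"],float)
    if o.shape==(3,3): return o
    return R.from_euler('xyz',o,degrees=True).as_matrix() if o.size==3 else R.from_quat(o).as_matrix()
def ray(c,px,fish=False):
    f=240/np.tan(np.radians(c["fov_y"]/2)); u=(px[0]-c["cx"])/f; v=(px[1]-c["cy"])/f
    if fish:
        r=np.hypot(u,v); s=np.sin(r)/max(r,1e-9); d=np.array([u*s,-v*s,-np.cos(r)])
    else: d=np.array([u,-v,-1.])
    return rot(c)@d
def atz(c,px,z,fish=False):
    p=np.array(c["position"]); d=ray(c,px,fish); return p+d*(z-p[2])/d[2]
def shot(n,fn):
    im=viewer.read_camera(n); cv2.imwrite(fn,im[:,:,::-1]); return im
E
python3 - <<'E'
from h import *
for n in("top","side"):
    shot(n,f"pics/{n}0.png"); c=viewer.get_calibration(n); print(n,c)
    for t in("tray","tin","flap","flap_edge","entry","bay","wipe_bottle","espresso_cup_0","espresso_cup_1"):
        try: print(t,[(round(b["conf"],2),np.round(b["location"],1).tolist(),np.round(atz(c,b["location"],.019),3).tolist()) for b in boxes_of(n,t)[:3]])
        except Exception as e: print(t,e)
o=env.get_obs();print(o["tool_pos"],o["tool_rot"],o["time_s"],o["grip_width"])
E
```

```text
top {'fov_y': 50.616775220601525, 'cx': 322.38149907709715, 'cy': 242.46986382633833, 'position': array([ 0.37854389, -0.10462764,  1.64289469]), 'orientation': array([ 5.54807520e+00,  1.82789462e-02, -9.14979888e+01])}
tray [(0.6, [327.1, 270.5], [0.446, -0.121, 0.019])]
tin [(0.66, [381.4, 272.9], [0.434, -0.294, 0.019])]
flap []
flap_edge [(0.71, [185.5, 239.1], [0.559, 0.332, 0.019])]
entry [(0.98, [325.9, 266.5], [0.459, -0.117, 0.019])]
bay [(0.96, [328.3, 270.3], [0.446, -0.125, 0.019])]
wipe_bottle [(0.7, [444.9, 270.1], [0.437, -0.498, 0.019])]
espresso_cup_0 [(0.78, [186.0, 238.6], [0.56, 0.33, 0.019]), (0.68, [229.5, 251.3], [0.516, 0.191, 0.019])]
espresso_cup_1 [(0.78, [186.0, 238.6], [0.56, 0.33, 0.019]), (0.68, [229.5, 251.3], [0.516, 0.191, 0.019])]
side {'fov_y': 46.11602924873755, 'cx': 324.166568548362, 'cy': 238.85061596508825, 'position': array([ 0.13471616, -1.36289297,  0.92864077]), 'orientation': array([ 55.89176377,   0.38386904, -17.49491359])}
tray [(0.97, [298.1, 257.1], [0.438, -0.143, 0.019]), (0.58, [309.7, 290.1], [0.428, -0.29, 0.019])]
tin [(0.63, [308.7, 291.4], [0.424, -0.294, 0.019])]
flap [(0.55, [304.5, 263.9], [0.446, -0.179, 0.019])]
flap_edge [(0.47, [304.0, 266.1], [0.442, -0.188, 0.019])]
entry [(0.62, [300.5, 259.7], [0.441, -0.157, 0.019])]
bay [(0.95, [300.0, 260.2], [0.439, -0.159, 0.019])]
wipe_bottle [(0.55, [337.9, 337.4], [0.442, -0.473, 0.019])]
espresso_cup_0 [(0.63, [297.8, 169.4], [0.575, 0.364, 0.019]), (0.61, [296.6, 187.0], [0.538, 0.242, 0.019])]
espresso_cup_1 [(0.63, [297.8, 169.4], [0.575, 0.364, 0.019]), (0.61, [296.6, 187.0], [0.538, 0.242, 0.019])]
[0.2221767  0.61086749 0.22256803] [1.79997674e+02 2.87430906e-03 1.60015785e+02] 1.0 0.08687910718878475
```

```bash
python3 - <<'E'
import cv2
a=cv2.imread("pics/top0.png"); cv2.imwrite("pics/top0c.png",cv2.resize(a[180:340,230:470],(795,530),interpolation=cv2.INTER_CUBIC))
b=cv2.imread("pics/side0.png"); cv2.imwrite("pics/side0c.png",cv2.resize(b[150:370,190:490],(795,583),interpolation=cv2.INTER_CUBIC))
E
```

```text
(no output)
```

View pics/top0c.png

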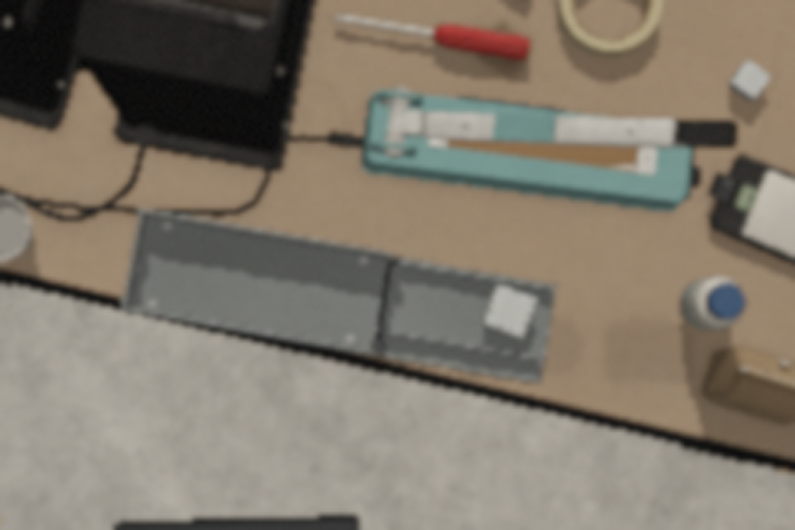

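View pics/side0c.png

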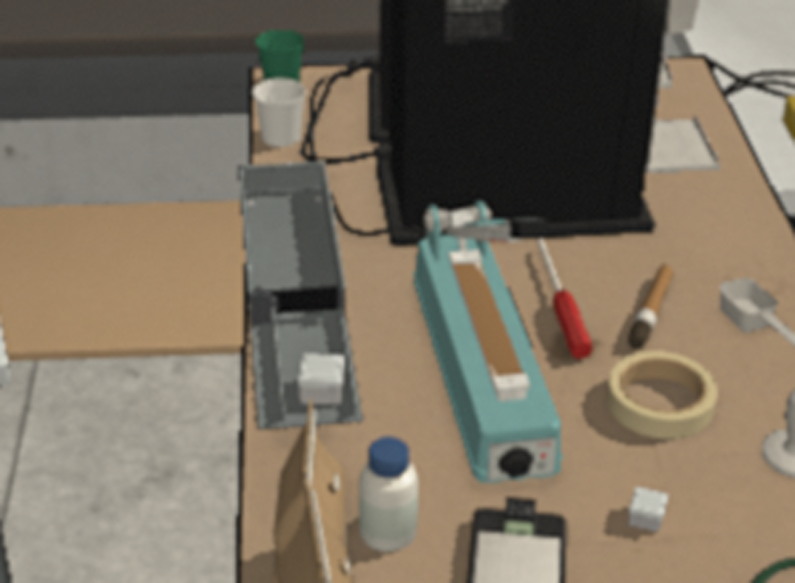

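```bash
python3 - <<'E'
from h import *
c=viewer.get_calibration("top")
P=lambda u,v,z:np.round(atz(c,(230+u/3.3125,180+v/3.3125),z)[:2],3)
for n,u,v,z in [("entR",553,286,.019),("entL",541,380,.019),("farR",143,213,.04),("farL",125,307,.04),("flapR",390,260,.039),("flapL",380,352,.039),("tin",510,311,.035),("blackbase",280,165,.01),("blackbase2",120,140,.01),("bottle",727,300,.096),("box",705,385,.0),("lookalike",750,80,.02),("cup",5,230,.05)]: print(n,P(u,v,z))
E
```

```text
entR [ 0.453 -0.345]
entL [ 0.363 -0.33 ]
farR [0.532 0.048]
farL [0.443 0.067]
flapR [ 0.481 -0.187]
flapL [ 0.394 -0.175]
tin [ 0.43 -0.3 ]
blackbase [ 0.579 -0.084]
blackbase2 [0.608 0.072]
bottle [ 0.433 -0.493]
box [ 0.354 -0.491]
lookalike [ 0.649 -0.545]
cup [0.519 0.178]
```

Request:
{"api": "apply_moves", "payload": {
  "moves": [
    [-0.23,-0.13,0,0,0,0,1],
    [-0.46,-0.26,0,0,0,0,1],
    [-0.69,-0.39,0,0,0,0,1],
    [-0.92,-0.52,0,0,0,0,1],
    [-0.92,-0.52,0,0,0,0,1]
  ]
}}

```text
time_s: 1.5
tool_pos: [0.3655, 0.4442, 0.2231]
tool_rot: [-180.0, 0.2, 159.4]
force: [0.4, 0.2, -0.1]
grip_width: 0.087
grasp_force: 0.0
```

Request:
{"api": "apply_moves", "payload": {
  "moves": [
    [-0.18,-0.16,0,0,0,0,1],
    [-0.36,-0.32,0,0,0,0,1],
    [-0.54,-0.48,0,0,0,0,1],
    [-0.71,-0.645,0,0,0,0,1]
  ]
}}

```text
time_s: 1.9
tool_pos: [0.4497, 0.279, 0.2229]
tool_rot: [180.0, 0.0, 160.0]
force: [0.4, 1.0, 1.0]
grip_width: 0.0868
grasp_force: 0.0
```

Request:
{"api": "apply_moves", "payload": {
  "moves": [
    [-0.12,-0.22,0,0,0,0,1],
    [-0.24,-0.44,0,0,0,0,1],
    [-0.36,-0.67,0,0,0,0,1],
    [-0.483,-0.889,0,0,0,0,1]
  ]
}}

```text
time_s: 2.3
tool_pos: [0.4785, 0.0811, 0.2229]
tool_rot: [179.9, 0.0, 160.0]
force: [0.8, -0.2, 0.9]
grip_width: 0.087
grasp_force: 0.0
```

Request:
{"api": "apply_moves", "payload": {
  "moves": [
    [-0.07,-0.23,0,0,0,0,1],
    [-0.14,-0.46,0,0,0,0,1],
    [-0.21,-0.68,0,0,0,0,1],
    [-0.278,-0.91,0,0,0,0,1]
  ]
}}

```text
time_s: 2.7
tool_pos: [0.4685, -0.1087, 0.223]
tool_rot: [179.9, 0.1, 160.1]
force: [0.9, 0.1, -0.3]
grip_width: 0.087
grasp_force: 0.0
```

Request:
{"api": "apply_moves", "payload": {
  "moves": [
    [-0.04,-0.21,0,0,0,-0.03,1],
    [-0.08,-0.42,0,0,0,-0.06,1],
    [-0.11,-0.64,0,0,0,-0.1,1],
    [-0.15,-0.85,0,0,0,-0.1,1],
    [-0.15,-0.85,0,0,0,-0.1,1],
    [-0.15,-0.85,0,0,0,-0.1,1]
  ]
}}

```text
time_s: 3.3
tool_pos: [0.4386, -0.2779, 0.2227]
tool_rot: [180.0, 0.0, 168.5]
force: [0.1, 1.7, 0.2]
grip_width: 0.0872
grasp_force: 0.0
```

```bash
python3 - <<'E'
from h import *
o=env.get_obs();print(o["tool_pos"],o["tool_rot"],o["time_s"],o["grip_width"],o["qpos"])
c=viewer.get_calibration("wrist");print(c)
shot("wrist","pics/w0.png")
E
```

```text
[ 0.43856054 -0.27787387  0.22265343] [1.79982762e+02 1.31298156e-02 1.68472807e+02] 3.3 0.08716361751103538 [-14.10245482   1.82403792  44.90950682 102.92207965  -1.34958891
  75.78295401 109.59670032]
{'fov_y': 65.70646984690485, 'cx': 322.2506246900476, 'cy': 239.9681408141934, 'position': array([ 0.36423439, -0.26298718,  0.38373065]), 'orientation': array([-1.57633640e+01,  2.11667176e-02,  7.84794118e+01])}
```

View pics/w0.png

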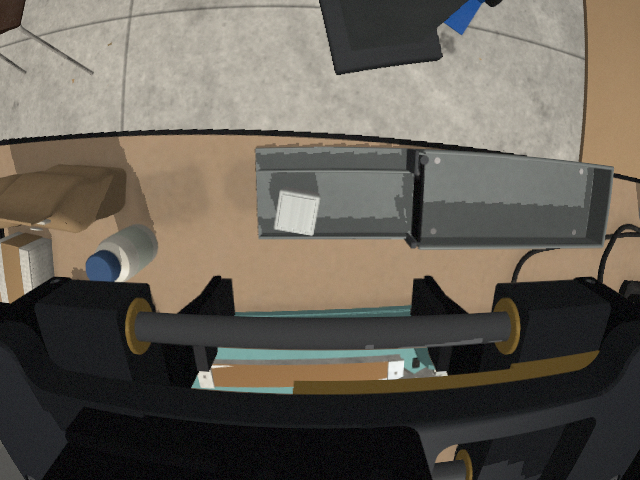

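```bash
python3 - <<'E'
import cv2
a=cv2.imread("pics/w0.png"); cv2.imwrite("pics/w0c.png",cv2.resize(a[140:255,250:450],(800,460),interpolation=cv2.INTER_CUBIC))
E
```

```text
(no output)
```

View pics/w0c.png

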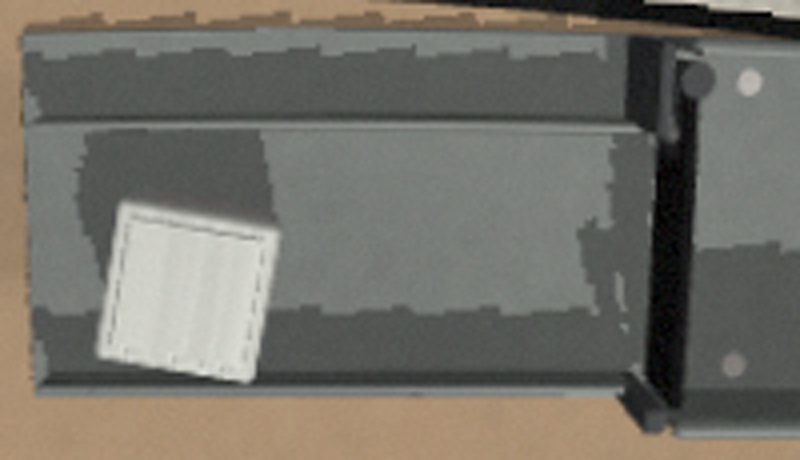

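```bash
cat >> h.py <<'E'
def cal0():
    return dict(fov_y=65.70646984690485,cx=322.2506246900476,cy=239.9681408141934,position=np.array([0.36423439,-0.26298718,0.38373065]),orientation=np.array([-15.763364,0.021166,78.4794118]))
E
python3 - <<'E'
from h import *
c=cal0()
P=lambda u,v,z:atz(c,(250+u/4,140+v/4),z,True)[:2]
pin=P(697,80,.043); l1,l2=P(30,125,.019),P(640,131,.019); r1,r2=P(38,383,.019),P(620,380,.019)
e1,e2=P(24,70,.019),P(38,390,.019)
for n,a,b in(("left",l1,l2),("right",r1,r2)): d=b-a; print(n,a,b,np.hypot(*d),np.degrees(np.arctan2(d[1],d[0])))
d=(l2-l1)/np.hypot(*(l2-l1))+(r2-r1)/np.hypot(*(r2-r1)); d/=np.hypot(*d); n=np.array([-d[1],d[0]])
m=((l1+l2)/2@n+(r1+r2)/2@n)/2
print("width",(l1-r1)@n,(l2-r2)@n,"pin lateral",pin@n-m,"dir",np.degrees(np.arctan2(d[1],d[0])))
O=d*(pin@d)+n*m; print("origin",O,"entry x",(e1-O)@d,(e2-O)@d)
T=np.array([P(u,v,.035) for u,v in((120,203),(278,231),(252,382),(98,357))])
t=np.c_[(T-O)@d,(T-O)@n]; print(np.round(t*1000,1),t.mean(0)); s=t[1]-t[0]; print(np.degrees(np.arctan2(s[1],s[0])),[np.hypot(*(t[i]-t[i-1])) for i in range(4)])
g=env.get_obs()["tool_pos"][:2]; print("tcp in tray",(g-O)@d,(g-O)@n)
E
```

```text
left [ 0.38306675 -0.33235377] [ 0.41425545 -0.18391981] 0.15167523006059777 78.13372817286931
right [ 0.44782602 -0.34589001] [ 0.4769272  -0.19886194] 0.14988039392145622 78.80418396422444
width 0.06615807875646947 0.06439373797321611 pin lateral 0.04685336042080268 dir 78.46895606854687
origin [ 0.44733365 -0.18283764] entry x -0.16052199707745268 -0.1597470741210774
[[-135.4   15.5]
 [ -97.9    8.6]
 [-104.2  -28.5]
 [-141.7  -22.2]] [-0.1197979  -0.00666999]
-10.45140820164784 [np.float64(0.03824148596010899), np.float64(0.03812944275411141), np.float64(0.03764982155105845), np.float64(0.0379876363754145)]
tcp in tray -0.09336897769406285 -0.010681401064034264
```

Request:
{"api": "apply_moves", "payload": {
  "moves": [
    [0.0535,-0.133,0.1,0,0,0,1],
    [0.0535,-0.133,0.35,0,0,0,1],
    [0.0535,-0.133,0.6,0,0,0,1],
    [0.0535,-0.133,0.8,0,0,0,1],
    [0.0535,-0.133,0.9,0,0,0,1],
    [0.0535,-0.133,0.95,0,0,0,1],
    [0.0535,-0.133,0.95,0,0,0,1]
  ]
}}

```text
time_s: 4.05
tool_pos: [0.4231, -0.2995, 0.0316]
tool_rot: [179.9, -0.1, 168.7]
force: [-0.4, 0.5, 0.2]
grip_width: 0.0871
grasp_force: 0.0
```

```bash
python3 - <<'E'
from h import *
o=env.get_obs();print(o["tool_pos"],o["tool_rot"],o["force"])
c=viewer.get_calibration("wrist");print(c["position"],c["orientation"])
im=shot("wrist","pics/w1.png")
E
```

```text
[ 0.42305844 -0.2995288   0.03156092] [ 1.79947552e+02 -1.23791095e-01  1.68743197e+02] [-0.39968223  0.53146994  0.15175918]
[ 0.34902895 -0.28516782  0.19283745] [-1.56301103e+01 -1.36832458e-02  7.87539577e+01]
```

View pics/w1.png

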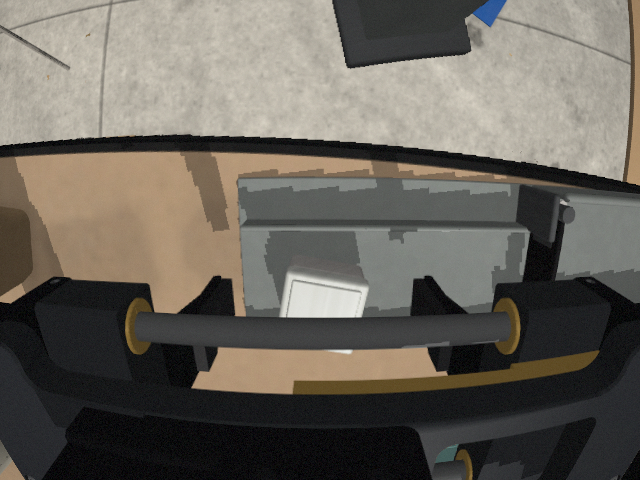

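```bash
python3 - <<'E'
from h import *
c=cal0(); c["position"]=np.array([0.34902895,-0.28516782,0.19283745]); c["orientation"]=np.array([-15.6301103,-.0136832,78.7539577])
d=np.array([np.cos(np.radians(78.47)),np.sin(np.radians(78.47))]); n=np.array([-d[1],d[0]]); O=np.array([.44733,-.18284])
for nm,u,v,z in[("pin",567,213,.043),("railL1",245,226,.019),("railL2",528,228,.019),("entry",239,200,.019),("tinNL",290,268,.035),("tinNR",368,281,.035)]:
    p=atz(c,(u,v),z,True)[:2]; print(nm,np.round([(p-O)@d*1e3,(p-O)@n*1e3],1))
g=np.array([0.42306,-.29953]); print((g-O)@d,(g-O)@n)
E
```

```text
pin [-1.9 48. ]
railL1 [-157.3   34.1]
railL2 [-9.1 34.4]
entry [-159.8   47. ]
tinNL [-134.2   18.5]
tinNR [-98.5  12.2]
-0.1191863287135189 0.0004561225635981324
```

Request:
{"api": "apply_moves", "payload": {
  "moves": [
    [0,0,0.06,0,0,0,1],
    [0,0,0.11,0,0,0,1],
    [0,0,0.113,0,0,0,1],
    [0,0.01,0.113,0,0,0,0.9],
    [0,0.02,0.113,0,0,0,0.8],
    [0,0.03,0.113,0,0,0,0.72],
    [0,0.035,0.113,0,0,0,0.65],
    [0,0.035,0.113,0,0,0,0.65],
    [0,0.035,0.113,0,0,0,0.65]
  ]
}}

```text
time_s: 5.0
tool_pos: [0.4245, -0.2944, 0.0101]
tool_rot: [180.0, 0.0, 168.6]
force: [-0.2, 0.8, -0.4]
grip_width: 0.0578
grasp_force: 0.0
```

Request:
{"api": "apply_moves", "payload": {
  "moves": [
    [0,0.025,0,0,0,0,0.65],
    [0,0.05,0,0,0,0,0.65],
    [0,0.075,0,0,0,0,0.65],
    [0,0.1,0,0,0,0,0.65],
    [0,0.125,0,0,0,0,0.65],
    [0,0.15,0,0,0,0,0.65],
    [0,0.15,0,0,0,0,0.65]
  ]
}}

```text
time_s: 5.7
tool_pos: [0.4305, -0.2638, 0.0098]
tool_rot: [179.9, -0.0, 168.7]
force: [-0.0, 0.1, 0.2]
grip_width: 0.0566
grasp_force: 0.0
```

```bash
python3 - <<'E'
from h import *
o=env.get_obs();print(o["tool_pos"],o["tool_rot"],o["force"])
c=viewer.get_calibration("wrist");print(c["position"],c["orientation"])
im=shot("wrist","pics/w2.png"); cv2.imwrite("pics/w2c.png",cv2.resize(im[190:390,170:470,::-1],(780,520)))
E
```

```text
[ 0.43048712 -0.26379771  0.00980649] [ 1.79945129e+02 -1.94991850e-02  1.68684792e+02] [-0.01221176  0.13771024  0.19756065]
[ 0.35621202 -0.24932315  0.17095352] [-1.57380384e+01 -1.51069407e-02  7.86951317e+01]
```

View pics/w2c.png

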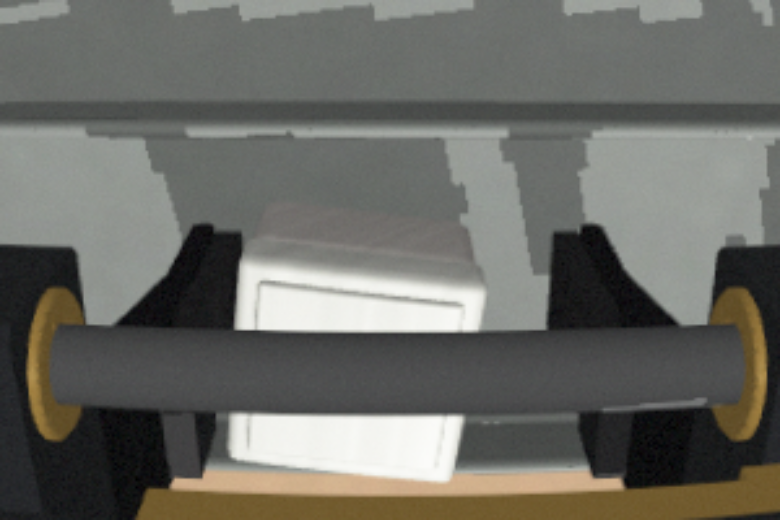

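Request:
{"api": "apply_moves", "payload": {
  "moves": [
    [0.01,0.03,0,0,0,-0.03,0.65],
    [0.02,0.07,0,0,0,-0.06,0.65],
    [0.03,0.11,0,0,0,-0.09,0.65],
    [0.04,0.15,0,0,0,-0.116,0.65],
    [0.04,0.19,0,0,0,-0.116,0.65],
    [0.04,0.23,0,0,0,-0.116,0.65],
    [0.04,0.27,0,0,0,-0.116,0.65],
    [0.04,0.31,0,0,0,-0.116,0.65],
    [0.04,0.318,0,0,0,-0.116,0.65]
  ]
}}

```text
time_s: 6.65
tool_pos: [0.4355, -0.2001, 0.01]
tool_rot: [180.0, 0.0, 178.6]
force: [0.3, -1.4, 0.8]
grip_width: 0.0565
grasp_force: 0.7
```

```bash
python3 - <<'E'
from h import *
o=env.get_obs();print(o["tool_pos"],o["tool_rot"],o["force"])
c=viewer.get_calibration("wrist");print(c["position"],c["orientation"])
im=shot("wrist","pics/w3.png"); cv2.imwrite("pics/w3c.png",cv2.resize(im[190:390,170:470,::-1],(780,520)))
E
```

```text
[ 0.43554681 -0.20007896  0.01000205] [1.79984713e+02 2.74072191e-02 1.78649866e+02] [ 0.2913254  -1.41155734  0.81705881]
[ 0.35968891 -0.19836985  0.17106407] [-1.57742322e+01  8.91420011e-03  8.86580437e+01]
```

View pics/w3c.png

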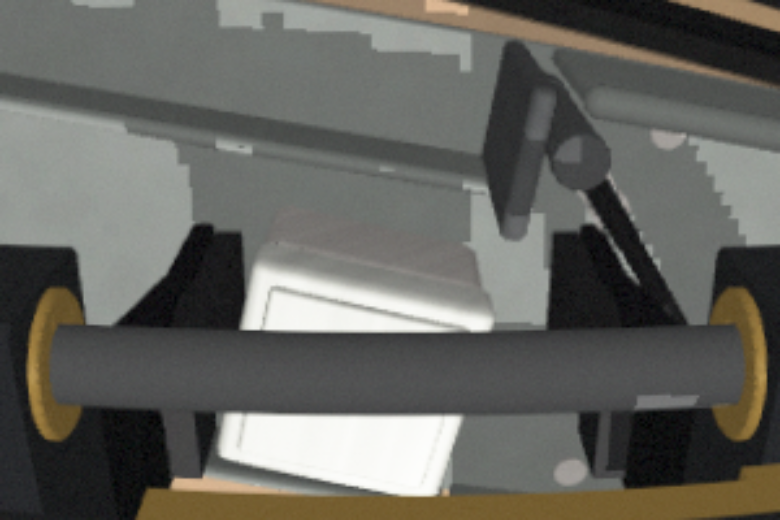

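Request:
{"api": "apply_moves", "payload": {
  "moves": [
    [-0.001,0.04,0,0,0,-0.04,0.65],
    [-0.002,0.09,0,0,0,-0.08,0.65],
    [-0.003,0.139,0,0,0,-0.116,0.65],
    [-0.014,0.198,0,0,0,-0.116,0.65],
    [-0.026,0.267,0,0,0,-0.116,0.65],
    [-0.038,0.336,0,0,0,-0.116,0.65],
    [-0.051,0.405,0,0,0,-0.116,0.65],
    [-0.063,0.474,0,0,0,-0.116,0.65],
    [-0.076,0.542,0,0,0,-0.116,0.65],
    [-0.086,0.601,0,0,0,-0.116,0.65],
    [-0.095,0.651,0,0,0,-0.116,0.65],
    [-0.101,0.685,0,0,0,-0.116,0.65],
    [-0.106,0.71,0,0,0,-0.116,0.65],
    [-0.108,0.724,0,0,0,-0.116,0.65],
    [-0.109,0.729,0,0,0,-0.116,0.65],
    [-0.109,0.729,0,0,0,-0.116,0.65]
  ]
}}

```text
time_s: 8.3
tool_pos: [0.4603, -0.0559, 0.0099]
tool_rot: [180.0, -0.0, -171.5]
force: [0.5, -0.1, -0.4]
grip_width: 0.0562
grasp_force: 0.0
```

```bash
python3 - <<'E'
from h import *
o=env.get_obs();print(o["tool_pos"],o["tool_rot"],o["force"])
c=viewer.get_calibration("wrist");print(c["position"],c["orientation"])
im=shot("wrist","pics/w4.png"); cv2.imwrite("pics/w4c.png",cv2.resize(im[150:390,110:470,::-1],(780,520)))
E
```

```text
[ 0.46033469 -0.05591018  0.00991238] [ 1.79989144e+02 -1.63176982e-03 -1.71463836e+02] [ 0.51442027 -0.06609707 -0.36639136]
[ 0.38536982 -0.06705808  0.17101804] [-1.57411202e+01 -2.01172959e-03  9.85423426e+01]
```

View pics/w4c.png

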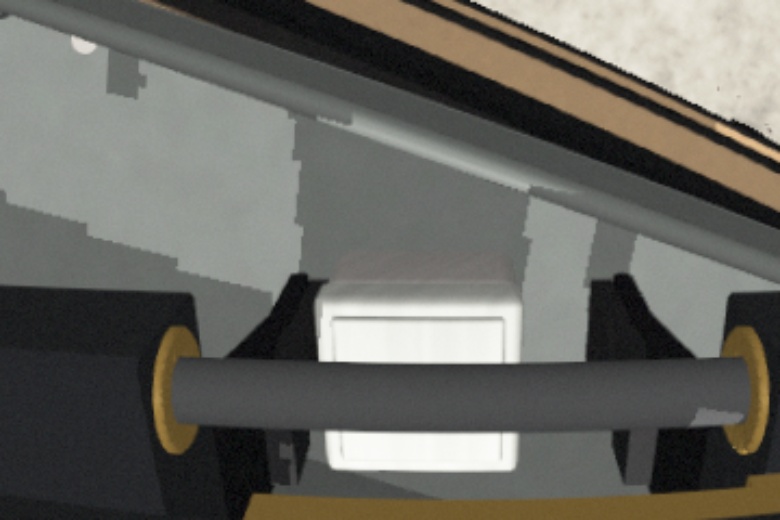

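Request:
{"api": "apply_moves", "payload": {
  "moves": [
    [0,-0.015,0,0,0,0,0.65],
    [0,-0.03,0,0,0,0,0.65],
    [0,-0.03,0,0,0,0,0.65],
    [0,-0.03,-0.05,0,0,0,0.65],
    [0,-0.03,-0.15,0,0,0,0.65],
    [0,-0.03,-0.35,0,0,0,0.65],
    [0,-0.03,-0.6,0,0,0,0.65],
    [0,-0.03,-0.85,0,0,0,0.65],
    [0,-0.03,-1,0,0,0,0.65],
    [0,-0.03,-1,0,0,0,0.65]
  ]
}}

```text
time_s: 9.35
tool_pos: [0.4643, -0.0622, 0.2156]
tool_rot: [180.0, 0.6, -171.5]
force: [-0.4, -0.5, -0.6]
grip_width: 0.0564
grasp_force: 0.0
```

```bash
python3 - <<'E'
from h import *
o=env.get_obs();print(o["tool_pos"],o["force"])
c=viewer.get_calibration("wrist");print(c["position"],c["orientation"])
im=shot("wrist","pics/w5.png")
E
```

```text
[ 0.46432178 -0.06215107  0.2155582 ] [-0.36301717 -0.5303093  -0.59108126]
[ 0.38774259 -0.07352474  0.37588571] [-1.63267830e+01 -6.50953535e-03  9.85406430e+01]
```

View pics/w5.png

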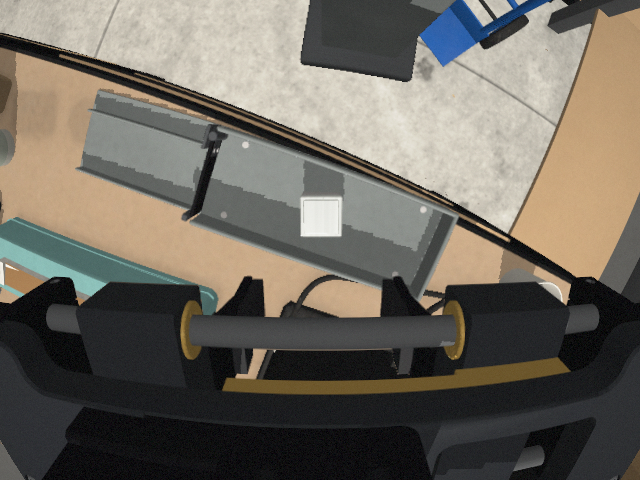

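The tin lies flat at about (321,216), well inside the tray. The flap runs straight across the doorway from (212,135) to (192,215), so it is shut. The robot is touching nothing.

```bash
python3 -c "
from cell import env
print(env.sign_off())"
```

```text
the job is handed in; nothing more can be done
None
```

The tin lies flat about 120 mm inside the tray, and in the last wrist picture the flap is shut behind it. The leading finger pushed the flap open before the tin reached the doorway. I did not see the moment the flap passed from that finger to the tin's side. The robot was clear and I handed the job in at about 9.4 s.

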